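# Wedge a gel cassette into the vertical gel tank

### The arm

A 6-joint arm with a two-finger parallel gripper is mounted at the origin on the work surface. World frame = base frame: x ahead of the robot, y to its left, z up, the work surface at z = 0. Lengths are in m, angles in rad, forces in N, time in s.
With the tool pointing down it reaches from about 0.35 to 0.975 m from the base axis. Payload 4.9 kg.
Tool frame: the origin (TCP) lies on the centre line of the jaws, within the pads' length; the fingertips stand manip.tip_reach ahead of it and the grasp point (between the pads) is the TCP (manip.tip_reach is the distance from the TCP to the fingertips, in m); z points along the fingers, y is the line along which they close (so a half turn about z gives the same grasp; the last joint's range is limited). The gripper opens to 85 mm and grips with 20 to 120 N. Pads are 22 mm wide; open, the fingers measure 114 mm over their backs; the gripper's body (76 mm by 85 mm) begins 54 mm behind the grasp point. The pads swing forward as they close: fully open they stand 13 mm farther back than shut.
Start: joints at [1.076, 0.053, 1.613, -0, 1.476, -0.119], TCP at [0.229, 0.581, 0.25] pointing down, gripper open.
Joint ranges: [-3.01, 3.01], [-1.01, 2.22], [0.06, 2.58], [-1.02, 4.17], [0.09, 2.62], [-3.14, 3.14]. Speed limits (rad/s): [2.57, 2.57, 3.14, 3.14, 3.14, 3.14].

### API

Orientations are given as a unit quaternion [w, x, y, z].
In Python, from plant import manip gives the robot as it stands. The module is installed in compiled form; this text tells all that it offers.
- The arm moves only by the tool move_arm, never from a script. Its argument "rows" is a list of rows, each a list of 7 numbers: the shift along the tool's x, y, z in cm, then the turn, a rotation vector about the tool's x, y, z in degrees, then the opening, from -1 (shut) to 1 (fully open). In form: [[tx, ty, tz, ax, ay, az, jaw], ...]. A call has 1 to 20 rows; each row shifts and turns the commanded pose from where the row before left it, along the tool's axes as they then stand; what a row does not reach is not made up. A row lasts 1/12 s, in which the tool goes at most 41.7 mm and 7.16 degrees, less where a joint would pass 70% of its speed; a pose out of reach is approached as far as the arm can. A call is refused whole if a number of a shift passes 4.17 or a number of a turn 7.16, either way. A call with a gripper value outside its range is refused whole. The fingers move at their own pace and stop on an object; the grip force is fixed at half the most. Time passes only in rows, so rows that do not move let the fingers close. It gives the time, the measured TCP pose, the force, the opening and the grip force at its end, in the units of the state.
- manip.state(): the state, without advancing time (a new reading comes with each control period).
- manip.grab_frame(name): name is "scene" or "top" or "wrist"; returns a dict with "img" (480x640x3 uint8, blue, green, red), "mtx" (3x3 intrinsics, pixels), "k1" (the pictures are not rectified: a ray, as slopes to the right and down, at radius r is drawn at 1 + k1 r^2 times it, then the intrinsics apply), "R" (3x3) and "t" (3): a world point X has camera coordinates R X + t. Camera axes: x right, y down, z forward; pixel columns grow to the right and rows downward; lengths in m; the calibration is good to about 2 mm. A picture is of the moment at which its call begins. There is no depth.
- manip.job_done(): hands the job in; it is judged then, once.
The state is a dict: "time": time; "joint_pos": joint angles; "joint_vel": joint speeds; "joint_efforts": joint torques, N m; "tool_pos": TCP position; "tool_rot": TCP orientation; "contact_force": force on the tool from outside, world axes, zero at the start; "ft_torque": the same for the moment, N m; "gripper_width": opening from 0.0 (shut) to 1.0 (fully open); "grasp_force": force on a finger pad.
Only numpy, scipy, OpenCV 4.12 (cv2) and the standard library are available. Lean on these libraries where they do the work, as an engineer would, in place of code of your own. Each camera call takes 0.05 s, during which the arm holds its last target. There are 200 camera calls.

### The job

Take the gel cassette from the draining rack and lower it (do not drop it) upright into the open slot of the gel tank, standing on the rest strip. Then slide the wedge, thin end down, into the gap that is wide enough for it, between the cassette and the tank's long wall, and push it down firmly until it binds and the cassette sits flush against the core's gasket. Finish still holding the wedge and bearing down on it, do not let go; leave everything else where it is.

Things in the scene. Friction and masses are not known exactly. Their poses are not given: they have to be found in the camera images.
- tank: Clear vertical gel tank, fixed, 128 (own x) x 112 (own y) x 84 high; walls 4, floor 6 thick. Origin: centre of underside, z up. A slot runs along x on the +y and the -y side of the core. Each long wall (inner face y = +-52) has two upright thrust ribs inside (12 wide, at x = +-26), faces at y = +-46, tops 52 above the origin.
- core: White buffer core, fixed in the middle of the tank, axes parallel to the tank's. Origin: centre of its underside, on the tank floor (6 mm above the bench). 118 x 44 (own y) x 84 high; two thin contact posts at x = +-52 reach 106. Its two upright rubber gasket faces are at y = +22 and y = -22.
- dam: Grey blanking dam, fixed, 100 x 14 x 86 high; origin at the centre of its underside, on the tank floor. It stands in the slot on one side of the core (centred at core y = +29.5 or -29.5, differs from run to run); the gap left behind it narrows from 9 mm at the rib tops to 1: not wide enough for the wedge. The other slot is the open one.
- rest: Smooth plastic rest strip, fixed, 100 x 15 x 4 high, on the tank floor in the open slot (core y = +29.5 or -29.5, away from the dam). Origin: centre of its underside. The cassette stands on it: underside 10, top 120 mm above the bench. The slot is 120 long; with the cassette at the gasket the gap left behind it narrows from 15 mm at the rib tops to 6.
- rack: White draining rack, fixed, 116 (own x) x 214 (own y), base 6 thick, fences up to 51 high. Origin: centre of underside. Slots run along own x: wide ones at y = +85 and -85 (cassette in one, glass plates in the other), one at y = 0 (wedge), narrow ones at y = +-44.
- cassette: Gel cassette: white framed pane, 100 (own x) x 9 (own y) x 110 high, 110 g, both faces alike; its top 30 mm is a solid band to pinch across the 9 mm. Origin: centre of underside, z up. Starts upright in a wide slot of the rack (11 mm wide: it may lean 2 degrees), underside 6 mm above the bench.
- wedge: Smooth grey wedge, 146 high, thin end down, 90 g, both faces alike. Origin: centre of underside. 80 wide (own x) up to 80 high; 4 thick (own y) at the bottom, both flanks tapering to 12 at 20 high; above 80 a stem 52 x 12 to pinch. Starts in the rack, underside at 6 mm. In its gap it binds with its top about 172 mm above the bench; a push of about 20 N then clamps the cassette.
- glass: Bystander: pair of glass plates, 100 x 8.5 x 78 mm high, stands in the rack's other wide slot (the cassette is 32 mm taller); sizes in mm, origin at the centre of its underside.
- comb: Bystander: white well comb, 90 x 4 x 58 high, stands in a narrow slot of the rack; sizes in mm, origin at the centre of its underside.
- microplate: Bystander: white 96-well plate, 128 x 86 x 14.5; sizes in mm, origin at the centre of its underside.
- tipbox: Bystander: pipette-tip box, 122 x 84 x 70 high; sizes in mm, origin at the centre of its underside.
- tuberack: Bystander: tube rack with small capped tubes, 100 x 170 x 57 high; sizes in mm, origin at the centre of its underside.
- bottle: Bystander: glass reagent bottle, 72 dia x 150 high; sizes in mm, origin at the centre of its underside.
- timer: Bystander: flat bench timer, 70 x 60 x 20; sizes in mm, origin at the centre of its underside.
- tanklid: Bystander: clear lid of the tank lying on the bench, 140 x 124 x 36 high; sizes in mm, origin at the centre of its underside.

How it is judged:
On the way, in this order (a step that is already met when the one before it is completed fails the run):
1. the cassette stands upright on the rest strip in the open slot ((y of cassette in the frame of core between 0.022 and 0.04 m or y of cassette in the frame of core between -0.04 and -0.022 m) and z of cassette in the frame of core below 0.007 m and x of cassette in the frame of core between -0.014 and 0.014 m and angle between cassette's own z axis and vertical below 0.2 rad), for 0.2 s.
2. the wedge's thin end is down between the cassette and the long wall ((y of wedge in the frame of core between 0.03 and 0.046 m or y of wedge in the frame of core between -0.046 and -0.03 m) and z of wedge in the frame of core between -0.002 and 0.055 m and x of wedge in the frame of core between -0.03 and 0.03 m), for 0.1 s.
At the end, for the whole second after the job is handed in: Cassette on the rest strip (2.5 mm), face within 2 mm of the gasket, square and upright (0.05 rad); wedge behind it, upright (0.12 rad), centred within 18 mm, underside 12 to 40 mm above the bench; wedge on cassette, wedge on tank, cassette on core and fingers on wedge all press over 3 N; at rest ((y of cassette in the frame of core between 0.024 and 0.0285 m or y of cassette in the frame of core between -0.0285 and -0.024 m) and x of cassette in the frame of core between -0.013 and 0.013 m and z of cassette in the frame of core between 0.002 and 0.0065 m and angle between the y axis of cassette and the y axis of core, either way round below 0.05 rad and angle between cassette's own z axis and vertical below 0.05 rad and (y of wedge in the frame of core between 0.0335 and 0.0415 m or y of wedge in the frame of core between -0.0415 and -0.0335 m) and x of wedge in the frame of core between -0.018 and 0.018 m and z of wedge in the frame of core between 0.006 and 0.034 m and angle between wedge's own z axis and vertical below 0.12 rad and contact force between wedge and cassette above 3 N and contact force between wedge and tank above 3 N and contact force between cassette and core above 3 N and contact force between the fingers and wedge above 3 N and linear speed of each of wedge, cassette below 0.02 m/s); the arm keeps its last pose, push and grip.
It fails at once if the cassette is dropped (falls free of the fingers faster than 0.5 m/s) (linear speed of cassette above 0.5 m/s and contact force between the fingers and cassette below 0.2 N).
It fails at once if the comb or the pair of glass plates is shifted by more than 30 mm or tipped (distance of any of comb, glass from where it was at the start of the episode above 0.03 m or angle between any of comb, glass's own z axis and vertical above 0.4 rad).
It fails at once if the microplate, tip box or tube rack is shifted by more than 30 mm or tipped (distance of any of microplate, tipbox, tuberack from where it was at the start of the episode above 0.03 m or angle between any of microplate, tipbox, tuberack's own z axis and vertical above 0.4 rad).
It fails at once if the bottle, timer or tank lid is shifted by more than 30 mm or tipped (distance of any of bottle, timer, tanklid from where it was at the start of the episode above 0.03 m or angle between any of bottle, timer, tanklid's own z axis and vertical above 0.4 rad).
It also fails if it takes over 61 s, if anything falls off the work surface, if the arm or the gripper's body presses on something with over 40 N, if the wrist force passes 120 N, or if a joint passes its speed limit or range.

## Working session

There is one attempt and no reset: what is moved stays moved. The work goes in short steps, Python scripts to look and compute and a tool call to move; the robot and the scene stay as the last step left them, time stands still between calls to the robot, and variables do not carry over. Pictures are saved under pics/ and viewed, at most 13 in all, crops included, and the job is handed in when it is done.

Besides the shell and the picture viewer there is one more tool, called after "Call:" as name(argument=value, ...), one argument or row to a line, values as JSON. move_arm: Moves the arm, as the interface text tells. Its arguments: {"type":"object","properties":{"rows":{"type":"array","items":{"type":"array","items":{"type":"number"}}}},"required":["rows"]}

```bash
mkdir -p pics; cat > h.py <<'E'
import numpy as np, cv2, pickle
from plant import manip
def grab(n,save=None):
    f=manip.grab_frame(n)
    if save: cv2.imwrite('pics/'+save,f['img']); pickle.dump(f,open('pics/'+save+'.pkl','wb'))
    return f
def load(s): return pickle.load(open('pics/'+s+'.pkl','rb'))
def ray(f,uv):
    K=np.array(f['mtx']); uv=np.atleast_2d(uv).astype(float)
    d=np.c_[(uv[:,0]-K[0,2])/K[0,0],(uv[:,1]-K[1,2])/K[1,1]]; s=d.copy()
    for _ in range(20): s=d/(1+f['k1']*(s**2).sum(1,keepdims=True))
    R=np.array(f['R']);t=np.array(f['t']).ravel()
    return -R.T@t, np.c_[s,np.ones(len(s))]@R
def plane(f,uv,z):
    c,d=ray(f,uv); return c+d*((z-c[2])/d[:,2])[:,None]
def proj(f,X):
    K=np.array(f['mtx']);c=np.atleast_2d(X)@np.array(f['R']).T+np.array(f['t']).ravel()
    s=c[:,:2]/c[:,2:]; s=s*(1+f['k1']*(s**2).sum(1,keepdims=True))
    return np.c_[s[:,0]*K[0,0]+K[0,2],s[:,1]*K[1,1]+K[1,2]]
E
python3 - <<'E'
from h import *
for n in('top','scene','wrist'):
    f=grab(n,n+'0.png'); print(n,ray(f,[[320,240]]),f['k1'],np.array(f['mtx'])[0,0])
print(manip.state(),manip.tip_reach)
E
```

```text
top (array([ 0.5156175 , -0.08749044,  0.94808674]), array([[ 0.08134714, -0.00924171, -0.99668839]])) 0.020135565317374635 443.07402141797735
scene (array([1.24277392, 0.27109218, 0.90659122]), array([[-0.58783841, -0.2761282 , -0.76052951]])) -0.04576368718579592 592.0069344149541
wrist (array([0.16271451, 0.60670463, 0.37205811]), array([[ 0.26131343, -0.09990201, -0.9600819 ]])) -0.097969290163505 414.2002810990805
{'time': 0.15, 'joint_pos': array([ 1.07601796e+00,  5.32302175e-02,  1.61393645e+00, -1.73654568e-05,
        1.47598406e+00, -1.18992642e-01]), 'joint_vel': array([ 6.99130755e-04, -2.89645986e-03, -3.46099648e-03,  1.02633106e-03,
       -6.29905445e-04,  3.50596270e-05]), 'joint_efforts': array([ 1.15968596e-03, -3.94244421e+01, -3.70721877e+01, -1.08432087e-04,
        4.61309872e-03,  1.45441845e-05]), 'tool_pos': array([0.22916881, 0.58100196, 0.24935508]), 'tool_rot': array([-2.27100271e-04,  1.86788387e-01,  9.82399863e-01, -7.45248715e-04]), 'contact_force': array([-0.40115293,  0.42239621, -0.85175655]), 'ft_torque': array([ 0.01856966, -0.00521476, -0.01563676]), 'grasp_force': 0.0, 'gripper_width': 1.002352664468926} 0.019
```

View pics/top0.png

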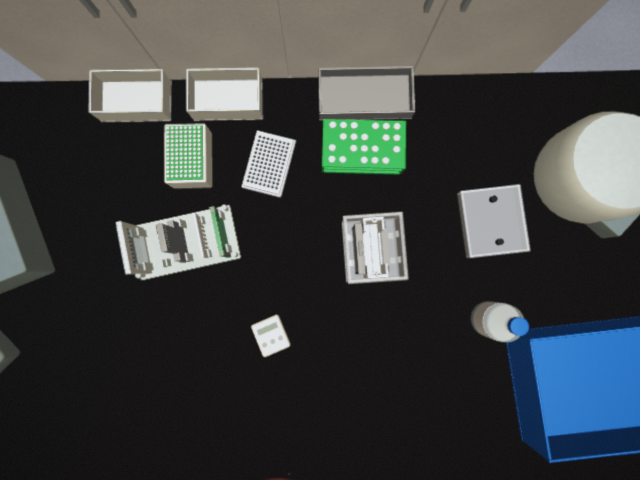

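View pics/scene0.png

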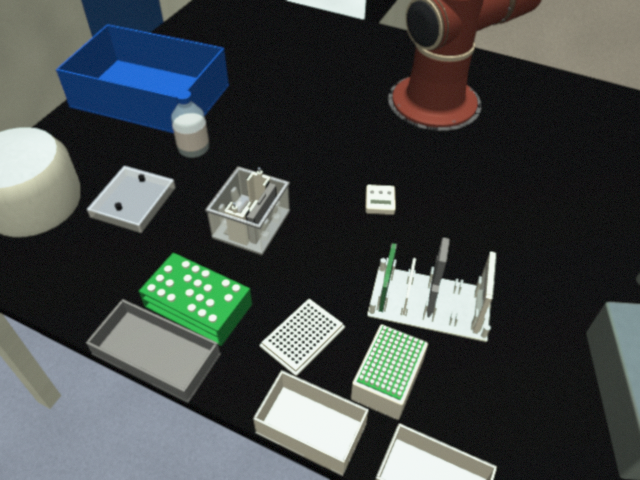

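```bash
python3 - <<'E'
from h import *
f=load('top0.png');g=load('scene0.png')
def crop(i,x,y,w,h,s): return cv2.resize(i[y:y+h,x:x+w],None,fx=s,fy=s,interpolation=cv2.INTER_CUBIC)
a=crop(f['img'],110,198,140,90,4)   # 560x360
b=crop(f['img'],335,203,80,90,4)[:,:240] 
c=crop(g['img'],360,230,140,110,2)
o=np.zeros((600,800,3),np.uint8)
o[:360,:560]=a; o[:360,560:800]=b
o[360:580,0:280]=c
d=crop(g['img'],200,160,100,95,2); o[360:550,300:500]=d
cv2.imwrite('pics/c1.png',o)
for p in [(375,247),(178,241),(133,250)]:print(plane(f,[p],0.08))
E
```

```text
[[ 0.57074657 -0.20317359  0.08      ]]
[[0.58952269 0.18315997 0.08      ]]
[[0.57343418 0.27071809 0.08      ]]
```

View pics/c1.png

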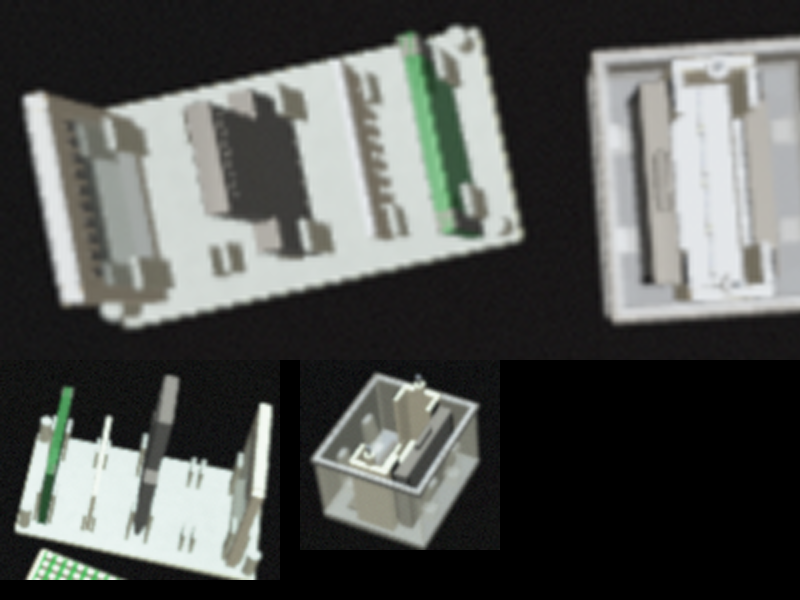

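```bash
python3 - <<'E'
from h import *
f=load('top0.png');g=load('scene0.png')
q=lambda p:np.array(p,float)/4+[109.6,197.6]
qb=lambda p:(np.array(p,float)-[560,0])/4+[334.6,202.6]
np.set_printoptions(precision=4,suppress=True)
def ang(a,b): d=b-a; return np.degrees(np.arctan2(d[1],d[0]))
c=plane(f,[q(p) for p in[(24,95),(46,93),(62,305),(84,302)]],.116); print('cas',c,c.mean(0),ang(c[2],c[0]),ang(c[3],c[1]))
w=plane(f,[q(p) for p in[(185,103),(208,100),(200,215),(224,213)]],.152); print('wed',w,w.mean(0),ang(w[2],w[0]))
r=plane(f,[q(p) for p in[(480,28),(522,238),(128,325)]],.006); print('rack',r,ang(r[1],r[0]),ang(r[1],r[2])-90,(r[0]+r[2])/2)
t=plane(f,[qb(p) for p in[(590,52),(608,322)]],.084);print('tank left wall',t,ang(t[1],t[0]))
k=plane(f,[qb(p) for p in[(672,60),(754,57),(692,300),(775,297)]],.09);print('core',k,k.mean(0),ang(k[2],k[0]),ang(k[3],k[1]))
print('scene cas top',plane(g,[(360+264/2,230+(404-360)/2)],.116))
# tank rim, from mask of full-res
i=f['img'][203:293,335:415]; m=(i.min(2)>90).astype(np.uint8)
cs=max(cv2.findContours(m,cv2.RETR_EXTERNAL,2)[0],key=cv2.contourArea); re=cv2.minAreaRect(cs); b=cv2.boxPoints(re)+[335,203]
T=plane(f,b,.084);print('tank rim',T,T.mean(0),[np.linalg.norm(T[j]-T[j-1]) for j in range(4)],ang(T[0],T[1]))
E
```

```text
cas [[0.6257 0.2893 0.116 ]
 [0.6265 0.279  0.116 ]
 [0.5267 0.2698 0.116 ]
 [0.5279 0.2596 0.116 ]] [0.5767 0.2744 0.116 ] 11.153261465032987 11.145995601619983
wed [[0.6161 0.2008 0.152 ]
 [0.6173 0.1905 0.152 ]
 [0.5653 0.1935 0.152 ]
 [0.566  0.1828 0.152 ]] [0.5912 0.1919 0.152 ] 8.178675942833967
rack [[0.6722 0.0964 0.006 ]
 [0.5591 0.0743 0.006 ]
 [0.517  0.2822 0.006 ]] 11.03607745144392 11.458163777244394 [0.5946 0.1893 0.006 ]
tank left wall [[ 0.6335 -0.1398  0.084 ]
 [ 0.5013 -0.1455  0.084 ]] 2.4771510386139304
core [[ 0.628  -0.1793  0.09  ]
 [ 0.6287 -0.2193  0.09  ]
 [ 0.5113 -0.1859  0.09  ]
 [ 0.512  -0.2259  0.09  ]] [ 0.57   -0.2026  0.09  ] 3.2017130182928266 3.21593873000562
scene cas top [[0.5249 0.2633 0.116 ]]
tank rim [[ 0.6339 -0.1375  0.084 ]
 [ 0.6401 -0.2598  0.084 ]
 [ 0.5063 -0.2643  0.084 ]
 [ 0.5001 -0.1436  0.084 ]] [ 0.5701 -0.2013  0.084 ] [np.float64(0.13390394237400813), np.float64(0.12240659794609324), np.float64(0.13389745134233705), np.float64(0.12084084708479793)] -87.0776847215403
```

```bash
cat >> h.py <<'E'
from scipy.spatial.transform import Rotation as Ro
def go(xyz,yaw):
    """print tool-frame turn then shift (after turn); yaw deg = angle of tool y from world y, CCW"""
    s=manip.state(); q=s['tool_rot']; R=Ro.from_quat(np.r_[q[1:],q[0]])
    y=np.radians(yaw); Y=np.array([-np.sin(y),np.cos(y),0]); Z=np.array([0,0,-1.]); T=Ro.from_matrix(np.c_[np.cross(Y,Z),Y,Z])
    rv=np.degrees((R.inv()*T).as_rotvec()); d=T.inv().apply(np.array(xyz)-s['tool_pos'])*100
    print('t',s['time'],'pos',s['tool_pos'].round(4),'turn',rv.round(2),'shift cm',d.round(2),'F',s['contact_force'].round(1),'w',round(s['gripper_width'],3),'g',round(s['grasp_force'],1))
E
python3 -c "
from h import *
go([.577,.2735,.22],11.2)"
```

```text
t 0.15 pos [0.2292 0.581  0.2494] turn [-8.000e-02 -3.000e-02 -3.273e+01] shift cm [-28.15 -36.92   2.94] F [-0.4  0.4 -0.9] w 1.002 g 0.0
```

Call:
move_arm(
  rows=[
    [0, 0, 0, 0, 0, -6.55, -0.1],
    [0, 0, 0, 0, 0, -6.55, -0.1],
    [0, 0, 0, 0, 0, -6.55, -0.1],
    [0, 0, 0, 0, 0, -6.55, -0.1],
    [0, 0, 0, 0, 0, -6.55, -0.1],
    [-2.01, -2.64, 0.21, 0, 0, 0, -0.1],
    [-2.01, -2.64, 0.21, 0, 0, 0, -0.1],
    [-2.01, -2.64, 0.21, 0, 0, 0, -0.1],
    [-2.01, -2.64, 0.21, 0, 0, 0, -0.1],
    [-2.01, -2.64, 0.21, 0, 0, 0, -0.1],
    [-2.01, -2.64, 0.21, 0, 0, 0, -0.1],
    [-2.01, -2.64, 0.21, 0, 0, 0, -0.1],
    [-2.01, -2.64, 0.21, 0, 0, 0, -0.1],
    [-2.01, -2.64, 0.21, 0, 0, 0, -0.1],
    [-2.01, -2.64, 0.21, 0, 0, 0, -0.1],
    [-2.01, -2.64, 0.21, 0, 0, 0, -0.1],
    [-2.01, -2.64, 0.21, 0, 0, 0, -0.1],
    [-2.01, -2.64, 0.21, 0, 0, 0, -0.1],
    [-2.01, -2.64, 0.21, 0, 0, 0, -0.1],
  ],
)

```text
time: 1.73
tool_pos: [0.5782, 0.2722, 0.2204]
tool_rot: [-0.0, -0.098, 0.995, -0.0]
contact_force: [0.6, 1.0, -0.4]
gripper_width: 0.453
grasp_force: 0.0
```

```bash
python3 -c "
from h import *
f=grab('wrist','w1.png')
go([.577,.2735,.110],11.2)
for X in [(.577,.2735,.116),(.5912,.1919,.152)]: print(proj(f,X))
"
```

```text
t 1.7833 pos [0.5819 0.268  0.2198] turn [-0.22  0.08 -0.24] shift cm [ 0.37  0.63 10.98] F [ 0.9 -4.4 -1.1] w 0.451 g 0.0
[[321.58747353 247.56137906]]
[[155.75048264 265.17482944]]
```

View pics/w1.png

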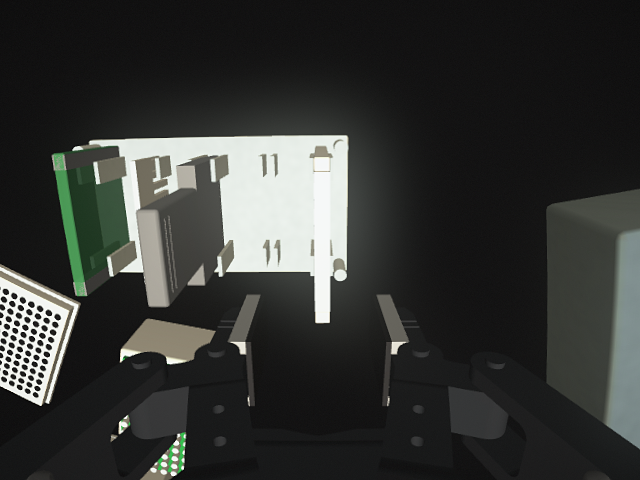

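Call:
move_arm(
  rows=[
    [0, 0, 0, 0, 0, 0, -0.1],
    [0, 0, 0, 0, 0, 0, -0.1],
    [0, 0, 0, 0, 0, 0, -0.1],
  ],
)

```text
time: 2.03
tool_pos: [0.5766, 0.2742, 0.2206]
tool_rot: [-0.0, -0.098, 0.995, 0.0]
contact_force: [-0.4, 0.2, 0.2]
gripper_width: 0.449
grasp_force: 0.0
```

```bash
python3 - <<'E'
from h import *
f=grab('wrist','w2.png'); i=f['img']
P=[]
for r in range(200,300,20):
    row=i[r,270:380].min(1).astype(int); xs=np.where(row>245)[0]; P+=[(270+xs.min(),r),(270+xs.max()+1,r)] if len(xs) else []
print(P); print(plane(f,P,.116).round(4))
m=(i[100:345,305:340].min(2)>245); ys=np.where(m.sum(1)>8)[0]+100; print(ys.min(),ys.max(), plane(f,[(322,ys.min()),(322,ys.max())],.116))
go([.577,.2735,.110],11.2)
E
```

```text
[(np.int64(311), 200), (np.int64(325), 200), (np.int64(311), 220), (np.int64(325), 220), (np.int64(311), 240), (np.int64(325), 240), (np.int64(311), 260), (np.int64(325), 260), (np.int64(312), 280), (np.int64(325), 280)]
[[0.5494 0.2643 0.116 ]
 [0.5479 0.2719 0.116 ]
 [0.5607 0.2665 0.116 ]
 [0.5591 0.2742 0.116 ]
 [0.5722 0.2687 0.116 ]
 [0.5707 0.2766 0.116 ]
 [0.5841 0.271  0.116 ]
 [0.5825 0.279  0.116 ]
 [0.5962 0.274  0.116 ]
 [0.5947 0.2815 0.116 ]]
161 271 [[0.52712861 0.26601826 0.116     ]
 [0.58951238 0.27861025 0.116     ]]
t 2.0833 pos [0.5764 0.2745 0.2208] turn [ 0.01 -0.02  0.1 ] shift cm [-0.04 -0.11 11.08] F [-0.1 -0.4  0.1] w 0.45 g 0.0
```

Call:
move_arm(
  rows=[
    [0, -0.1, 1.8, 0, 0, 0, -0.1],
    [0, 0, 1.8, 0, 0, 0, -0.1],
    [0, 0, 1.8, 0, 0, 0, -0.1],
    [0, 0, 1.8, 0, 0, 0, -0.1],
    [0, 0, 1.8, 0, 0, 0, -0.1],
    [0, 0, 1.1, 0, 0, 0, -0.1],
    [0, 0, 0.6, 0, 0, 0, -0.1],
    [0, 0, 0.3, 0, 0, 0, -0.1],
    [0, 0, 0, 0, 0, 0, -0.3],
    [0, 0, 0, 0, 0, 0, -1],
    [0, 0, 0, 0, 0, 0, -1],
    [0, 0, 0, 0, 0, 0, -1],
    [0, 0, 0, 0, 0, 0, -1],
    [0, 0, 0, 0, 0, 0, -1],
  ],
)

```text
time: 3.25
tool_pos: [0.5784, 0.2732, 0.1125]
tool_rot: [0.001, -0.098, 0.995, 0.001]
contact_force: [-0.4, 1.6, 4.3]
gripper_width: 0.09
grasp_force: 61.5
```

```bash
python3 -c "
from h import *
go([.577,.2735,.240],11.2)"
```

```text
t 3.25 pos [0.5784 0.2732 0.1125] turn [0.06 0.15 0.02] shift cm [  0.13   0.06 -12.75] F [-0.4  1.6  4.3] w 0.09 g 61.5
```

Call:
move_arm(
  rows=[
    [0, 0, -0.3, 0, 0, 0, -1],
    [0, 0, -0.7, 0, 0, 0, -1],
    [0, 0, -1.2, 0, 0, 0, -1],
    [0, 0, -1.8, 0, 0, 0, -1],
    [0, 0, -1.8, 0, 0, 0, -1],
    [0, 0, -1.8, 0, 0, 0, -1],
    [0, 0, -1.8, 0, 0, 0, -1],
    [0, 0, -1.8, 0, 0, 0, -1],
    [0, 0, -1.8, 0, 0, 0, -1],
    [0, 0, -1.8, 0, 0, 0, -1],
    [0, 0, -1.8, 0, 0, 2, -1],
    [0, 0, -0.9, 0, 0, 3, -1],
    [0, 0, 0, 0, 0, 3.1, -1],
    [0, 0, 0, 0, 0, 0, -1],
    [0, 0, 0, 0, 0, 0, -1],
  ],
)

```text
time: 4.5
tool_pos: [0.5774, 0.2721, 0.2863]
tool_rot: [0.0, -0.028, 1.0, -0.0]
contact_force: [-0.8, 0.1, -1.3]
gripper_width: 0.09
grasp_force: 60.8
```

```bash
python3 -c "
from h import *
go([.5716,-.232,.28],3.1)"
```

```text
t 4.5 pos [0.5774 0.2721 0.2863] turn [-0.05  0.01  0.07] shift cm [  3.31 -50.31   0.63] F [-0.8  0.1 -1.3] w 0.09 g 60.8
```

Call:
move_arm(
  rows=[
    [0.17, -1.5, 0, 0, 0, 0, -1],
    [0.17, -2.5, 0, 0, 0, 0, -1],
    [0.17, -2.9, 0, 0, 0, 0, -1],
    [0.17, -2.9, 0, 0, 0, 0, -1],
    [0.17, -2.9, 0, 0, 0, 0, -1],
    [0.17, -2.9, 0, 0, 0, 0, -1],
    [0.17, -2.9, 0, 0, 0, 0, -1],
    [0.17, -2.9, 0, 0, 0, 0, -1],
    [0.17, -2.9, 0, 0, 0, 0, -1],
    [0.17, -2.9, 0, 0, 0, 0, -1],
    [0.17, -2.9, 0, 0, 0, 0, -1],
    [0.17, -2.9, 0, 0, 0, 0, -1],
    [0.17, -2.9, 0, 0, 0, 0, -1],
    [0.17, -2.9, 0, 0, 0, 0, -1],
    [0.17, -2.9, 0, 0, 0, 0, -1],
    [0.17, -2.9, 0, 0, 0, 0, -1],
    [0.17, -2.9, 0, 0, 0, 0, -1],
    [0.17, -1.8, 0, 0, 0, 0, -1],
    [0.17, -1, 0, 0, 0, 0, -1],
  ],
)

```text
time: 6.08
tool_pos: [0.5713, -0.2342, 0.285]
tool_rot: [-0.001, -0.026, 1.0, -0.0]
contact_force: [-0.2, 1.2, -1.1]
gripper_width: 0.09
grasp_force: 60.7
```

Call:
move_arm(
  rows=[
    [0, 0, 0.6, 0, 0, 0, -1],
    [0, 0, 0, 0, 0, 0, -1],
    [0, 0, 0, 0, 0, 0, -1],
    [0, 0, 0, 0, 0, 0, -1],
  ],
)

```text
time: 6.42
tool_pos: [0.5725, -0.2302, 0.2796]
tool_rot: [-0.0, -0.028, 1.0, 0.0]
contact_force: [-0.1, -0.1, -1.0]
gripper_width: 0.09
grasp_force: 60.7
```

```bash
python3 - <<'E'
from h import *
go([.5716,-.232,.28],3.1)
a=grab('wrist','w3.png');b=grab('top','t3.png');c=grab('scene','s3.png')
o=np.zeros((600,800,3),np.uint8)
o[:360,:480]=cv2.resize(a['img'],(480,360))
o[:320,480:800]=cv2.resize(b['img'][200:300,325:425],(320,320))
o[360:600,0:300]=cv2.resize(c['img'][150:270,180:330],(300,240))
cv2.imwrite('pics/c3.png',o)
E
```

```text
t 6.4167 pos [ 0.5725 -0.2302  0.2796] turn [ 0.04 -0.03  0.11] shift cm [ 0.1  -0.18 -0.04] F [-0.1 -0.1 -1. ] w 0.09 g 60.7
```

View pics/c3.png

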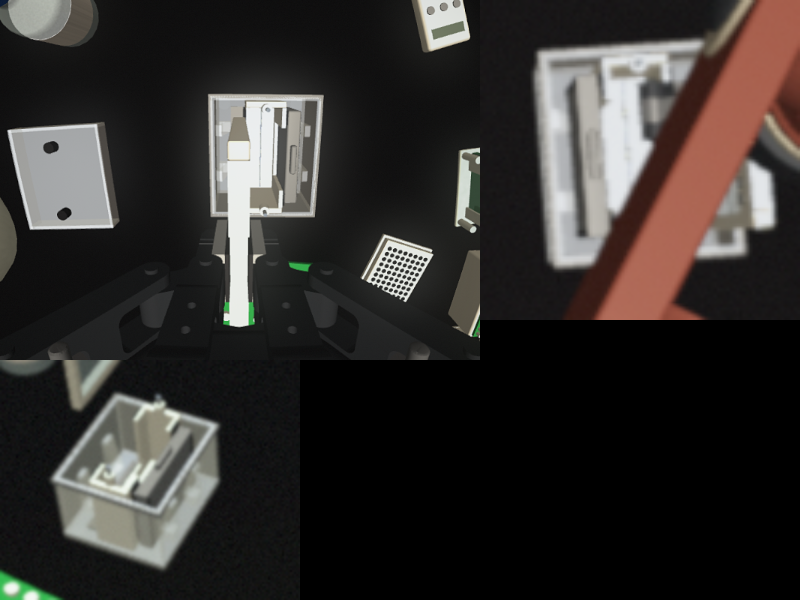

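```bash
python3 - <<'E'
from h import *
np.set_printoptions(precision=4,suppress=True)
a=load('w3.png')
q=np.array([(208,95),(323,95),(210.5,216),(315.5,216.5)])*4/3
T=plane(a,q,.084); print('tank',T,T.mean(0)); print(np.degrees(np.arctan2(*(T[2]-T[0])[[1,0]])),np.degrees(np.arctan2(*(T[3]-T[1])[[1,0]])))
# full core top corners approx at .09
y3=np.radians(3.1);c=lambda C,x,y,z:[C[0]+x*np.cos(y3)-y*np.sin(y3),C[1]+x*np.sin(y3)+y*np.cos(y3),z]
C=[.570,-.202]
i=a['img'][110:310,260:450].copy(); i=cv2.resize(i,None,fx=3,fy=3,interpolation=cv2.INTER_CUBIC)
for X in [c(C,-59,22,90),c(C,-59,-22,90),c(C,59,-22,90),c(C,-64,56,84),c(C,-64,-56,84),c(C,64,56,84),c(C,64,-56,84)]:
    X=[C[0]+(X[0]-C[0]) ,0,0] if 0 else X
for (x,y,z,col) in [(-59,22,90,0),(-59,-22,90,0),(59,-22,90,0),(-64,56,84,1),(-64,-56,84,1),(64,56,84,1),(64,-56,84,1)]:
    p=proj(a,c(C,x/1e3,y/1e3,z/1e3))[0]; p=((p-[260,110])*3).astype(int); cv2.circle(i,tuple(p),4,(0,0,255) if col==0 else (0,255,0),1)
# expected cassette near-bottom corners for held pose
s=manip.state()['tool_pos']
for sy in(-4.5,4.5):
  for z in(-106.5,3.5):
    p=proj(a,c(s[:2],-.05,sy/1e3,s[2]+z/1e3))[0]; p=((p-[260,110])*3).astype(int); cv2.circle(i,tuple(p),4,(255,0,255),1)
cv2.imwrite('pics/c4.png',i)
E
```

```text
tank [[ 0.5074 -0.2648  0.084 ]
 [ 0.5004 -0.1499  0.084 ]
 [ 0.637  -0.2581  0.084 ]
 [ 0.6312 -0.1414  0.084 ]] [ 0.569  -0.2035  0.084 ]
2.9418957380184865 3.6788632890270434
```

View pics/c4.png

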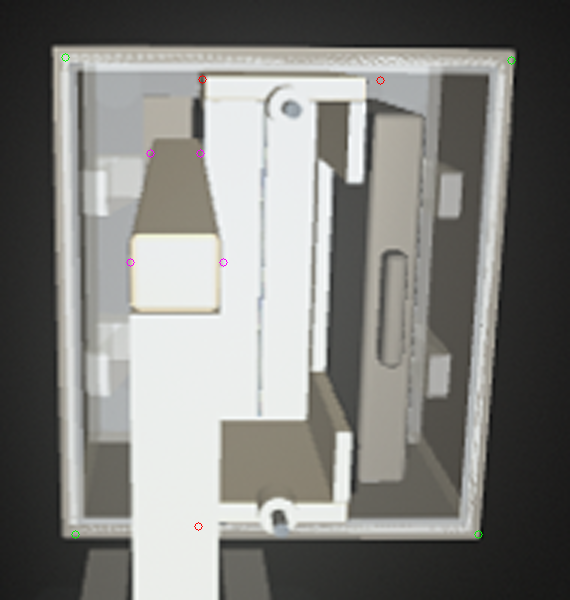

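Call:
move_arm(
  rows=[
    [-0.15, -0.25, 0, 0, 0, 0, -1],
    [0, 0, 1, 0, 0, 0, -1],
    [0, 0, 1.5, 0, 0, 0, -1],
    [0, 0, 1.5, 0, 0, 0, -1],
    [0, 0, 1, 0, 0, 0, -1],
    [0, 0, 1, 0, 0, 0, -1],
    [0, 0, 0.5, 0, 0, 0, -1],
    [0, 0, 0.5, 0, 0, 0, -1],
    [0, 0, 0.5, 0, 0, 0, -1],
    [0, 0, 0.5, 0, 0, 0, -1],
    [0, 0, 0.5, 0, 0, 0, -1],
  ],
)

```text
time: 7.48
tool_pos: [0.5746, -0.234, 0.1951]
tool_rot: [0.001, -0.027, 1.0, -0.0]
contact_force: [-0.0, 0.7, -1.0]
gripper_width: 0.089
grasp_force: 60.8
```

```bash
python3 - <<'E'
from h import *
go([.574,-.2325,.1165],3.1)
a=grab('wrist','w5.png');c=grab('scene','s5.png')
o=np.zeros((600,800,3),np.uint8)
o[:,:500]=cv2.resize(a['img'][100:340,220:420],(500,600),interpolation=cv2.INTER_CUBIC)
o[:300,500:]=cv2.resize(c['img'][130:270,180:320],(300,300))
cv2.imwrite('pics/c5.png',o)
E
```

```text
t 7.4833 pos [ 0.5746 -0.234   0.1951] turn [-0.04  0.06  0.02] shift cm [0.05 0.15 7.86] F [-0.   0.7 -1. ] w 0.089 g 60.8
```

View pics/c5.png

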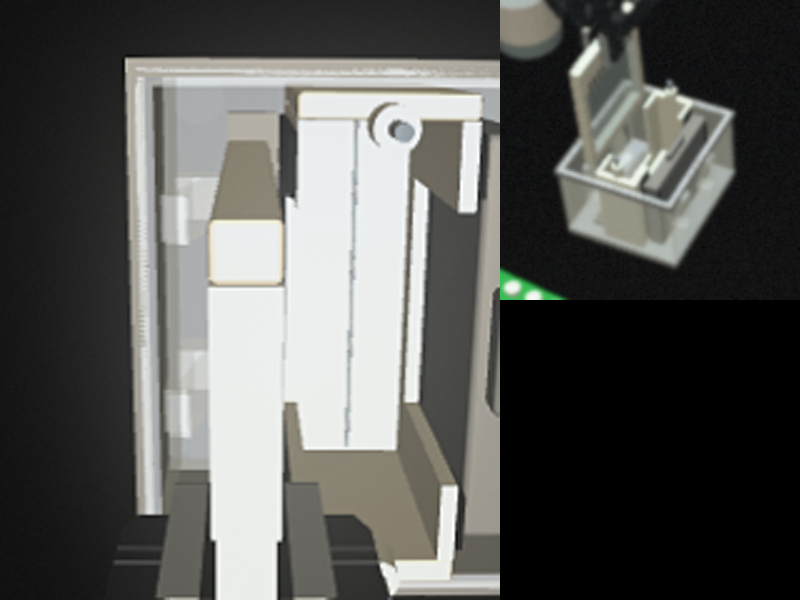

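Call:
move_arm(
  rows=[
    [0, 0, 1, 0, 0, 0, -1],
    [0, 0, 1.2, 0, 0, 0, -1],
    [0, 0, 1.2, 0, 0, 0, -1],
    [0, 0, 1.2, 0, 0, 0, -1],
    [0, 0, 1, 0, 0, 0, -1],
    [0, 0, 0.7, 0, 0, 0, -1],
    [0, 0, 0.4, 0, 0, 0, -1],
    [0, 0, 0.2, 0, 0, 0, -1],
    [0, 0, 0.2, 0, 0, 0, -1],
    [0, 0, 0.1, 0, 0, 0, -1],
    [0, 0, 0, 0, 0, 0, -1],
    [0, 0, 0, 0, 0, 0, -1],
  ],
)

```text
time: 8.58
tool_pos: [0.5746, -0.234, 0.1235]
tool_rot: [0.0, -0.027, 1.0, -0.0]
contact_force: [0.9, -0.0, -1.2]
gripper_width: 0.087
grasp_force: 60.8
```

```bash
python3 -c "
from h import *
go([.574,-.2325,.1165],3.1)"
```

```text
t 8.5833 pos [ 0.5746 -0.234   0.1235] turn [-0.03  0.05  0.02] shift cm [0.05 0.15 0.7 ] F [ 0.9 -0.  -1.2] w 0.087 g 60.8
```

Call:
move_arm(
  rows=[
    [0, 0.2, 0.15, 0, 0, 0, -1],
    [0, 0, 0.1, 0, 0, 0, -1],
    [0, 0, 0.1, 0, 0, 0, -1],
    [0, 0, 0.1, 0, 0, 0, -1],
    [0, 0, 0.1, 0, 0, 0, -1],
    [0, 0, 0.1, 0, 0, 0, -1],
    [0, 0, 0, 0, 0, 0, -1],
    [0, 0, 0, 0, 0, 0, -1],
  ],
)

```text
time: 9.25
tool_pos: [0.5743, -0.2319, 0.1166]
tool_rot: [0.0, -0.027, 1.0, -0.0]
contact_force: [0.2, -0.3, 1.3]
gripper_width: 0.09
grasp_force: 60.9
```

Call:
move_arm(
  rows=[
    [0, 0, 0.1, 0, 0, 0, -1],
    [0, 0, 0, 0, 0, 0, -1],
  ],
)

```text
time: 9.42
tool_pos: [0.5746, -0.2322, 0.1165]
tool_rot: [0.001, -0.027, 1.0, -0.0]
contact_force: [-1.2, 0.0, 3.5]
gripper_width: 0.087
grasp_force: 61.4
```

Call:
move_arm(
  rows=[
    [0, 0.1, -0.05, 0, 0, 0, -1],
    [0, 0.1, 0, 0, 0, 0, -1],
    [0, 0.05, 0, 0, 0, 0, -1],
    [0, 0, 0, 0, 0, 0, -1],
    [0, 0, 0, 0, 0, 0, -1],
  ],
)

```text
time: 9.83
tool_pos: [0.5745, -0.2297, 0.1165]
tool_rot: [0.001, -0.027, 1.0, -0.0]
contact_force: [0.4, -0.9, 3.7]
gripper_width: 0.093
grasp_force: 61.4
```

Call:
move_arm(
  rows=[
    [0, 0, 0, 0, 0, 0, -0.78],
    [0, 0, 0, 0, 0, 0, -0.74],
    [0, 0, 0, 0, 0, 0, -0.7],
    [0, 0, 0, 0, 0, 0, -0.6],
    [0, 0, 0, 0, 0, 0, -0.5],
    [0, 0, 0, 0, 0, 0, -0.4],
    [0, 0, 0, 0, 0, 0, -0.4],
  ],
)

```text
time: 10.42
tool_pos: [0.5739, -0.2292, 0.1157]
tool_rot: [-0.0, -0.027, 1.0, 0.0]
contact_force: [-0.2, 0.9, 0.1]
gripper_width: 0.301
grasp_force: 0.0
```

```bash
python3 -c "
from h import *
go([.574,-.2325,.1165],3.1)"
```

```text
t 10.4167 pos [ 0.5739 -0.2292  0.1157] turn [ 0.01 -0.02  0.02] shift cm [ 0.01 -0.33 -0.08] F [-0.2  0.9  0.1] w 0.301 g 0.0
```

Call:
move_arm(
  rows=[
    [0, 0, -0.5, 0, 0, 0, -0.3],
    [0, 0, -1, 0, 0, 0, -0.3],
    [0, 0, -1.5, 0, 0, 0, -0.3],
    [0, 0, -2, 0, 0, 0, -0.3],
    [0, 0, -2.5, 0, 0, 0, -0.3],
    [0, 0, -2.5, 0, 0, 0, -0.3],
    [0, 0, -2.5, 0, 0, 0, -0.3],
    [0, 0, -2, 0, 0, 0, -0.3],
    [0, 0, 0, 0, 0, 0, -0.3],
    [0, 0, 0, 0, 0, 0, -0.3],
  ],
)

```text
time: 11.25
tool_pos: [0.5748, -0.2298, 0.2638]
tool_rot: [0.002, -0.027, 1.0, -0.001]
contact_force: [0.3, 0.1, -0.5]
gripper_width: 0.348
grasp_force: 0.0
```

```bash
python3 - <<'E'
from h import *
go([.593,.1905,.25],11.2)
a=grab('wrist','w6.png');c=grab('scene','s6.png')
o=np.zeros((600,800,3),np.uint8)
o[:,:500]=cv2.resize(a['img'][100:340,260:460],(500,600),interpolation=cv2.INTER_CUBIC)
o[:300,500:]=cv2.resize(c['img'][130:270,180:320],(300,300))
cv2.imwrite('pics/c6.png',o)
E
```

```text
t 11.25 pos [ 0.5748 -0.2298  0.2638] turn [-0.16  0.22 -8.08] shift cm [-9.95 40.87  1.38] F [ 0.3  0.1 -0.5] w 0.348 g 0.0
```

View pics/c6.png

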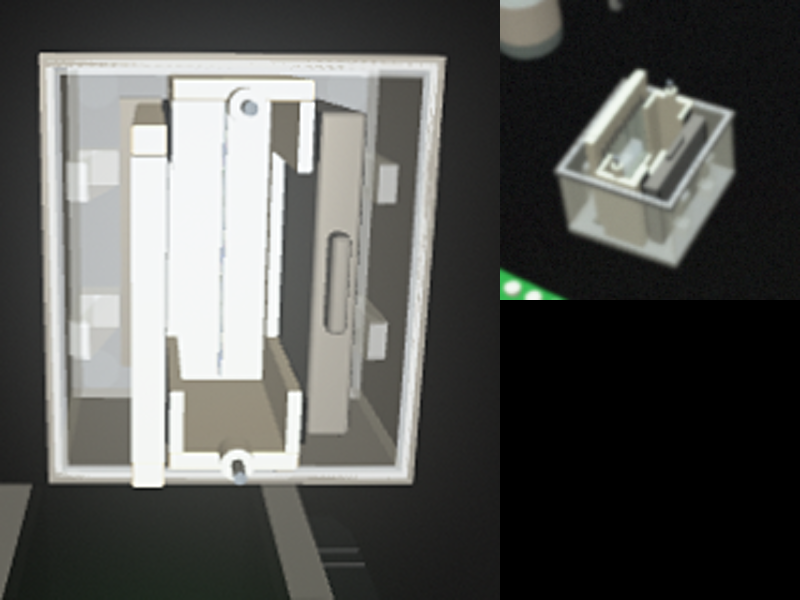

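```bash
python3 - <<'E'
from h import *
np.set_printoptions(precision=4,suppress=True)
a=load('w6.png')
u=lambda x,y:(260+x/2.5-.3,100+y/2.5-.3)
print('cas',plane(a,[u(133,124),u(168,124),u(133,487),u(163,487)],.12))
print('tank',T:=plane(a,[u(39,54),u(446,57),u(50,483),u(413,483)],.084),T.mean(0))
print('core gasket edge',plane(a,[u(170,80),u(170,465)],.09))
E
```

```text
cas [[ 0.5221 -0.2369  0.12  ]
 [ 0.5216 -0.228   0.12  ]
 [ 0.6216 -0.2318  0.12  ]
 [ 0.6211 -0.2234  0.12  ]]
tank [[ 0.5065 -0.2648  0.084 ]
 [ 0.5004 -0.1492  0.084 ]
 [ 0.6377 -0.2579  0.084 ]
 [ 0.6315 -0.1424  0.084 ]] [ 0.569  -0.2036  0.084 ]
core gasket edge [[ 0.5116 -0.2275  0.09  ]
 [ 0.6269 -0.2205  0.09  ]]
```

Call:
move_arm(
  rows=[
    [-0.5, 1.6, 0, 0, 0, -2, -0.3],
    [-0.5, 2.7, 0, 0, 0, -2, -0.3],
    [-0.5, 2.7, 0, 0, 0, -2, -0.3],
    [-0.6, 2.7, 0, 0, 0, -2.1, -0.3],
    [-0.6, 2.7, 0, 0, 0, 0, -0.3],
    [-0.6, 2.7, 0, 0, 0, 0, -0.3],
    [-0.6, 2.7, 0, 0, 0, 0, -0.3],
    [-0.6, 2.7, 0, 0, 0, 0, -0.3],
    [-0.6, 2.7, 0, 0, 0, 0, -0.3],
    [-0.6, 2.7, 0, 0, 0, 0, -0.3],
    [-0.6, 2.7, 0, 0, 0, 0, -0.3],
    [-0.6, 2.7, 0, 0, 0, 0, -0.3],
    [-0.6, 2.7, 0, 0, 0, 0, -0.3],
    [-0.6, 2.7, 0, 0, 0, 0, -0.3],
    [-0.6, 2.7, 0, 0, 0, 0, -0.3],
    [-0.6, 1, 0, 0, 0, 0, -0.3],
    [0, 0, 0, 0, 0, 0, -0.3],
    [0, 0, 0, 0, 0, 0, -0.3],
    [0, 0, 0, 0, 0, 0, -0.3],
  ],
)

```text
time: 12.93
tool_pos: [0.5947, 0.1833, 0.26]
tool_rot: [-0.001, -0.097, 0.995, -0.0]
contact_force: [1.1, -0.3, -0.1]
gripper_width: 0.349
grasp_force: 0.0
```

```bash
python3 - <<'E'
from h import *
go([.593,.1905,.137],11.2)
f=grab('wrist','w7.png')
cv2.imwrite('pics/c7.png',cv2.resize(f['img'][80:380,180:480],(600,600)))
print(proj(f,[.593,.1905,.152]))
E
```

```text
t 12.9333 pos [0.5947 0.1833 0.26  ] turn [-0.03 -0.1  -0.03] shift cm [ 0.03  0.74 12.3 ] F [ 1.1 -0.3 -0.1] w 0.349 g 0.0
[[331.76230106 246.9481622 ]]
```

View pics/c7.png

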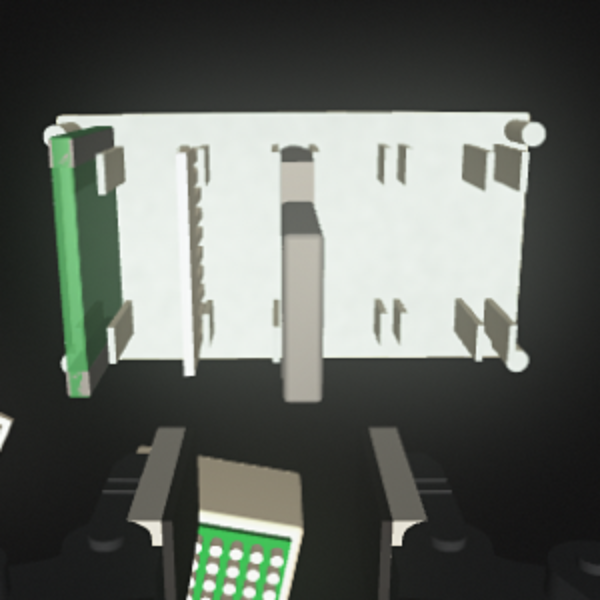

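```bash
python3 - <<'E'
from h import *
f=load('w7.png')
P=plane(f,[(180+x/2-.25,80+y/2-.25) for x,y in[(286,235),(322,235),(283,401),(322,402)]],.152)
print(P.round(4),P.mean(0)); d=P[2]+P[3]-P[0]-P[1]; print(np.degrees(np.arctan2(d[1],d[0])))
go([*P.mean(0)[:2],.137],11.2)
E
```

```text
[[0.5653 0.1796 0.152 ]
 [0.5633 0.1895 0.152 ]
 [0.6146 0.1886 0.152 ]
 [0.6127 0.2001 0.152 ]] [0.5889625  0.18943699 0.152     ]
11.189800534838541
t 12.9833 pos [0.5948 0.1831 0.2603] turn [-0.03 -0.07 -0.06] shift cm [ 0.45  0.73 12.33] F [ 0.1 -0.4  0.4] w 0.351 g 0.0
```

Call:
move_arm(
  rows=[
    [0.3, 0.73, 0, 0, 0, 0, -0.3],
    [0, 0, 1, 0, 0, 0, -0.3],
    [0, 0, 1.6, 0, 0, 0, -0.3],
    [0, 0, 1.8, 0, 0, 0, -0.3],
    [0, 0, 1.8, 0, 0, 0, -0.3],
    [0, 0, 1.8, 0, 0, 0, -0.3],
    [0, 0, 1.8, 0, 0, 0, -0.3],
    [0, 0, 1.4, 0, 0, 0, -0.3],
    [0, 0, 0.9, 0, 0, 0, -0.3],
    [0, 0, 0.4, 0, 0, 0, -0.3],
    [0, 0, 0, 0, 0, 0, -0.3],
    [0, 0, 0, 0, 0, 0, -0.5],
    [0, 0, 0, 0, 0, 0, -1],
    [0, 0, 0, 0, 0, 0, -1],
    [0, 0, 0, 0, 0, 0, -1],
    [0, 0, 0, 0, 0, 0, -1],
    [0, 0, 0, 0, 0, 0, -1],
  ],
)

```text
time: 14.4
tool_pos: [0.5914, 0.1912, 0.1374]
tool_rot: [0.001, -0.098, 0.995, 0.0]
contact_force: [0.3, 0.2, 3.7]
gripper_width: 0.134
grasp_force: 59.5
```

Call:
move_arm(
  rows=[
    [0, 0, -0.3, 0, 0, 0, -1],
    [0, 0, -0.7, 0, 0, 0, -1],
    [0, 0, -1.2, 0, 0, 0, -1],
    [0, 0, -1.8, 0, 0, 0, -1],
    [0, 0, -1.8, 0, 0, 0, -1],
    [0, 0, -1.8, 0, 0, 0, -1],
    [0, 0, -1.8, 0, 0, 0, -1],
    [0, 0, -1.8, 0, 0, 0, -1],
    [0, 0, -1.8, 0, 0, 0, -1],
    [0, 0, -1.8, 0, 0, 0, -1],
    [0, 0, -1.2, 0, 0, 2, -1],
    [0, 0, -0.5, 0, 0, 3, -1],
    [0, 0, 0, 0, 0, 3.1, -1],
    [0, 0, 0, 0, 0, 0, -1],
    [0, 0, 0, 0, 0, 0, -1],
  ],
)

```text
time: 15.65
tool_pos: [0.5903, 0.191, 0.3013]
tool_rot: [0.0, -0.028, 1.0, 0.0]
contact_force: [0.5, -0.1, -0.6]
gripper_width: 0.135
grasp_force: 59.0
```

```bash
python3 -c "
from h import *
go([.572,-.241,.29],3.1)"
```

```text
t 15.65 pos [0.5903 0.191  0.3013] turn [0.  0.  0.1] shift cm [  4.16 -43.04   1.13] F [ 0.5 -0.1 -0.6] w 0.135 g 59.0
```

Call:
move_arm(
  rows=[
    [0.25, -1.5, 0, 0, 0, 0, -1],
    [0.25, -2.6, 0, 0, 0, 0, -1],
    [0.25, -2.9, 0, 0, 0, 0, -1],
    [0.25, -2.9, 0, 0, 0, 0, -1],
    [0.25, -2.9, 0, 0, 0, 0, -1],
    [0.25, -2.9, 0, 0, 0, 0, -1],
    [0.25, -2.9, 0, 0, 0, 0, -1],
    [0.25, -2.9, 0, 0, 0, 0, -1],
    [0.25, -2.9, 0, 0, 0, 0, -1],
    [0.25, -2.9, 0, 0, 0, 0, -1],
    [0.25, -2.9, 0, 0, 0, 0, -1],
    [0.25, -2.9, 0, 0, 0, 0, -1],
    [0.25, -2.9, 0, 0, 0, 0, -1],
    [0.25, -2.9, 0, 0, 0, 0, -1],
    [0.25, -2.4, 0, 0, 0, 0, -1],
    [0.2, -1.2, 0, 0, 0, 0, -1],
    [0.2, -0.6, 0, 0, 0, 0, -1],
    [0, 0, 0, 0, 0, 0, -1],
    [0, 0, 0, 0, 0, 0, -1],
    [0, 0, 0, 0, 0, 0, -1],
  ],
)

```text
time: 17.32
tool_pos: [0.5726, -0.2404, 0.3009]
tool_rot: [0.0, -0.028, 1.0, 0.0]
contact_force: [-0.4, 0.3, -1.0]
gripper_width: 0.131
grasp_force: 59.0
```

```bash
python3 - <<'E'
from h import *
go([.5716,-.2415,.27],3.1)
f=grab('wrist','w8.png')
cv2.imwrite('pics/c8.png',cv2.resize(f['img'][100:340,240:440],(500,600),interpolation=cv2.INTER_CUBIC))
E
```

```text
t 17.3167 pos [ 0.5726 -0.2404  0.3009] turn [0.03 0.   0.1 ] shift cm [ 0.1  -0.1   3.09] F [-0.4  0.3 -1. ] w 0.131 g 59.0
```

View pics/c8.png

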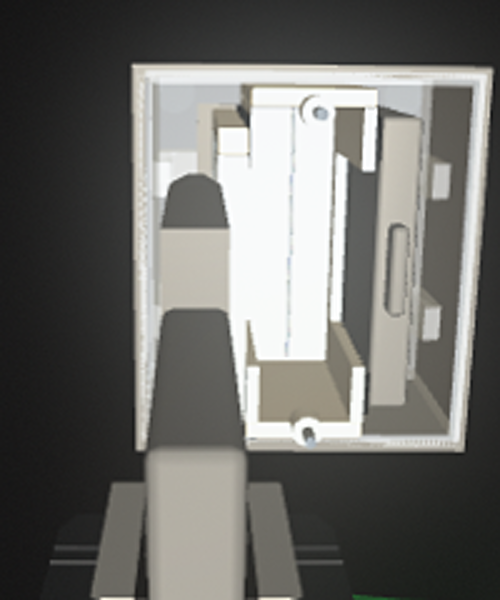

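```bash
python3 - <<'E'
from h import *
a=load('w8.png'); u=lambda x,y:(240+x/2.5-.3,100+y/2.5-.3)
y=np.radians(3.1); C=np.array([.5695,-.2023])
def cy(P): d=P[:,:2]-C; return (d@[np.cos(y),np.sin(y)]*1e3).round(1),(d@[-np.sin(y),np.cos(y)]*1e3).round(1)
print('cas outer/inner',cy(plane(a,[u(218,155),u(249,155)],.12)))
print('wedge bottom flanks(z=.19, 12thick)',cy(plane(a,[u(161,228),u(230,228)],.19)))
print('tank outer wall',cy(plane(a,[u(133,66),u(138,450)],.084)))
print('core gasket',cy(plane(a,[u(251,90),u(246,435)],.09)))
print('tcp',cy(np.array([[.5726,-.2404,.3]])))
E
```

```text
cas outer/inner (array([-41.2, -41.2]), array([-32.4, -23.4]))
wedge bottom flanks(z=.19, 12thick) (array([-31.4, -31.4]), array([-46.8, -31.1]))
tank outer wall (array([-65.9,  65. ]), array([-58.9, -59. ]))
core gasket (array([-58.7,  57. ]), array([-21.5, -21.4]))
tcp (array([1.]), array([-38.2]))
```

Call:
move_arm(
  rows=[
    [0, 0, 1, 0, 0, 0, -1],
    [0, 0, 1.4, 0, 0, 0, -1],
    [0, 0, 1.4, 0, 0, 0, -1],
    [0, 0, 1.2, 0, 0, 0, -1],
    [0, 0, 1, 0, 0, 0, -1],
    [0, 0, 1, 0, 0, 0, -1],
    [0, 0, 1, 0, 0, 0, -1],
    [0, 0, 1, 0, 0, 0, -1],
    [0, 0, 0.8, 0, 0, 0, -1],
    [0, 0, 0.6, 0, 0, 0, -1],
    [0, 0, 0, 0, 0, 0, -1],
    [0, 0, 0, 0, 0, 0, -1],
  ],
)

```text
time: 18.37
tool_pos: [0.5725, -0.2416, 0.1967]
tool_rot: [-0.0, -0.027, 1.0, 0.0]
contact_force: [-0.2, -0.1, -0.9]
gripper_width: 0.126
grasp_force: 59.0
```

```bash
python3 - <<'E'
from h import *
go([.5716,-.2415,.157],3.1)
f=grab('wrist','w9.png')
cv2.imwrite('pics/c9.png',cv2.resize(f['img'][80:340,200:440],(554,600),interpolation=cv2.INTER_CUBIC))
E
```

```text
t 18.3667 pos [ 0.5725 -0.2416  0.1967] turn [ 0.01 -0.02  0.02] shift cm [0.09 0.02 3.97] F [-0.2 -0.1 -0.9] w 0.126 g 59.0
```

View pics/c9.png

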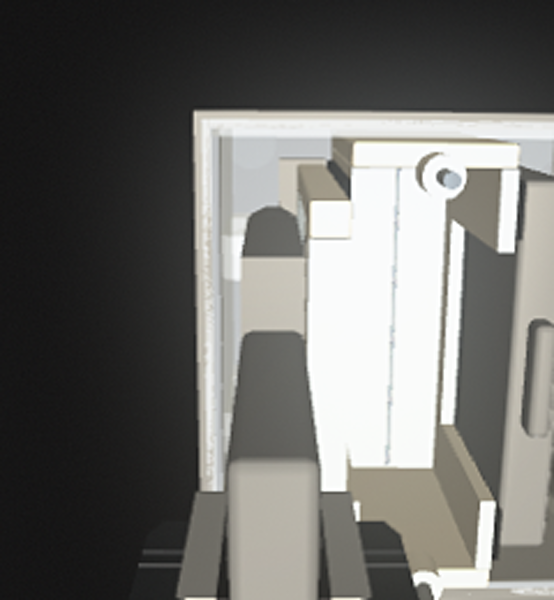

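Call:
move_arm(
  rows=[
    [0, 0, 0.3, 0, 0, 0, -1],
    [0, 0, 0.4, 0, 0, 0, -1],
    [0, 0, 0.4, 0, 0, 0, -1],
    [0, 0, 0.4, 0, 0, 0, -1],
    [0, 0, 0.3, 0, 0, 0, -1],
    [0, 0, 0.3, 0, 0, 0, -1],
    [0, 0, 0.2, 0, 0, 0, -1],
    [0, 0, 0.2, 0, 0, 0, -1],
    [0, 0, 0, 0, 0, 0, -1],
    [0, 0, 0, 0, 0, 0, -1],
  ],
)

```text
time: 19.25
tool_pos: [0.5725, -0.2416, 0.1718]
tool_rot: [-0.0, -0.027, 1.0, 0.0]
contact_force: [0.6, -0.2, -0.7]
gripper_width: 0.13
grasp_force: 59.0
```

Call:
move_arm(
  rows=[
    [0, 0, 0.2, 0, 0, 0, -1],
    [0, 0, 0.2, 0, 0, 0, -1],
    [0, 0, 0.2, 0, 0, 0, -1],
    [0, 0, 0.2, 0, 0, 0, -1],
    [0, 0, 0, 0, 0, 0, -1],
    [0, 0, 0, 0, 0, 0, -1],
  ],
)

```text
time: 19.75
tool_pos: [0.5723, -0.2413, 0.1635]
tool_rot: [-0.0, -0.027, 1.0, 0.0]
contact_force: [-0.9, 1.5, -0.8]
gripper_width: 0.131
grasp_force: 59.0
```

Call:
move_arm(
  rows=[
    [0, 0, 0.2, 0, 0, 0, -1],
    [0, 0, 0.2, 0, 0, 0, -1],
    [0, 0, 0.1, 0, 0, 0, -1],
    [0, 0, 0, 0, 0, 0, -1],
    [0, 0, 0, 0, 0, 0, -1],
  ],
)

```text
time: 20.17
tool_pos: [0.5724, -0.2409, 0.1585]
tool_rot: [-0.0, -0.027, 1.0, 0.001]
contact_force: [0.8, 5.1, -0.9]
gripper_width: 0.132
grasp_force: 58.9
```

Call:
move_arm(
  rows=[
    [0, 0, 0.1, 0, 0, 0, -1],
    [0, 0, 0.1, 0, 0, 0, -1],
    [0, 0, 0, 0, 0, 0, -1],
    [0, 0, 0, 0, 0, 0, -1],
  ],
)

```text
time: 20.5
tool_pos: [0.5726, -0.2409, 0.1571]
tool_rot: [0.0, -0.027, 1.0, 0.001]
contact_force: [-0.2, 4.8, 1.4]
gripper_width: 0.128
grasp_force: 59.3
```

Call:
move_arm(
  rows=[
    [0, 0.1, 0.1, 0, 0, 0, -1],
    [0, 0, 0.1, 0, 0, 0, -1],
    [0, 0, 0, 0, 0, 0, -1],
    [0, 0, 0, 0, 0, 0, -1],
  ],
)

```text
time: 20.83
tool_pos: [0.5728, -0.2407, 0.1568]
tool_rot: [0.0, -0.027, 1.0, -0.0]
contact_force: [-2.2, 4.2, 7.6]
gripper_width: 0.128
grasp_force: 60.1
```

Call:
move_arm(
  rows=[
    [0, 0, 0.1, 0, 0, 0, -1],
    [0, 0, 0.1, 0, 0, 0, -1],
    [0, 0, 0, 0, 0, 0, -1],
    [0, 0, 0, 0, 0, 0, -1],
  ],
)

```text
time: 21.17
tool_pos: [0.5732, -0.2409, 0.1565]
tool_rot: [0.001, -0.027, 1.0, -0.0]
contact_force: [-4.0, 5.6, 12.0]
gripper_width: 0.129
grasp_force: 61.0
```

Call:
move_arm(
  rows=[
    [0, 0.05, 0.1, 0, 0, 0, -1],
    [0, 0, 0.1, 0, 0, 0, -1],
    [0, 0, 0.1, 0, 0, 0, -1],
    [0, 0, 0.1, 0, 0, 0, -1],
    [0, 0, 0.1, 0, 0, 0, -1],
    [0, 0, 0.1, 0, 0, 0, -1],
    [0, 0, 0, 0, 0, 0, -1],
    [0, 0, 0, 0, 0, 0, -1],
    [0, 0, 0, 0, 0, 0, -1],
  ],
)

```text
time: 21.92
tool_pos: [0.5746, -0.2415, 0.1556]
tool_rot: [0.003, -0.027, 1.0, -0.002]
contact_force: [-8.0, 6.9, 27.9]
gripper_width: 0.136
grasp_force: 63.7
```

```bash
python3 - <<'E'
from h import *
go([.5726,-.2409,.1565],3.1)
f=grab('wrist','w10.png')
cv2.imwrite('pics/c10.png',cv2.resize(f['img'][80:340,200:440],(554,600),interpolation=cv2.INTER_CUBIC))
E
```

```text
t 21.9167 pos [ 0.5746 -0.2415  0.1556] turn [-0.2   0.28  0.03] shift cm [ 0.19  0.07 -0.09] F [-8.   6.9 27.9] w 0.136 g 63.7
```

View pics/c10.png

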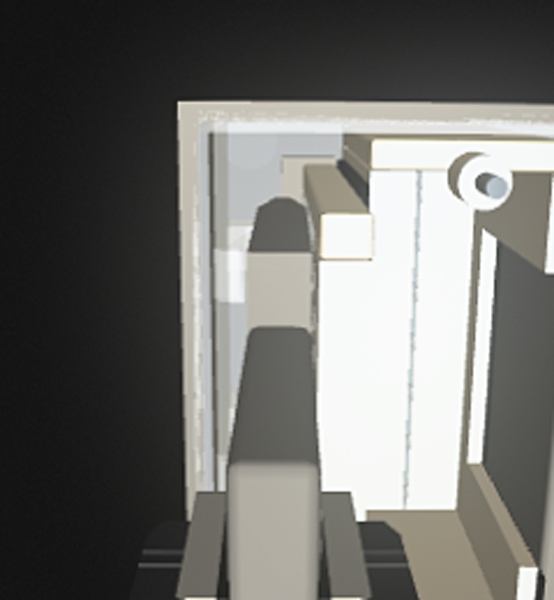

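```bash
python3 - <<'E'
from h import *
a=load('w10.png'); s=240/554; u=lambda x,y:(200+x*s-.3,80+y*s-.3)
y=np.radians(3.1); C=np.array([.5695,-.2023])
def cy(P): d=P[:,:2]-C; return (d@[np.cos(y),np.sin(y)]*1e3).round(1),(d@[-np.sin(y),np.cos(y)]*1e3).round(1)
print('cas outer/inner near end',cy(plane(a,[u(321,213),u(372,213)],.12)))
print('cas outer/inner bottom near end',cy(plane(a,[u(304,166),u(342,166)],.01)))
print('core edge far corner',cy(plane(a,[u(371,139),u(371,165)],.09)))
print('wedge flanks z=.044',cy(plane(a,[u(248,253),u(312,253)],.044)))
print('wedge shoulder z=.104',cy(plane(a,[u(243,328),u(313,328)],.104)))
print('wall outer',cy(plane(a,[u(178,102),u(187,500)],.084)))
E
```

```text
cas outer/inner near end (array([-49.2, -49.3]), array([-32.2, -23.8]))
cas outer/inner bottom near end (array([-48.3, -48.4]), array([-32. , -21.5]))
core edge far corner (array([-59.8, -54.8]), array([-21.4, -21.3]))
wedge flanks z=.044 (array([-29.8, -29.8]), array([-46.6, -30.8]))
wedge shoulder z=.104 (array([-25.7, -25.7]), array([-45.8, -32.7]))
wall outer (array([-66.6,  18.5]), array([-59. , -59.3]))
```

Call:
move_arm(
  rows=[
    [0.1, 0.1, 0, 0, 0, 0, -1],
    [0.1, 0.1, 0, 0, 0, 0, -1],
    [0, 0.1, 0, 0, 0, 0, -1],
    [0, 0, 0, 0, 0, 0, -1],
    [0, 0, 0, 0, 0, 0, -1],
    [0, 0, 0, 0, 0, 0, -1],
  ],
)

```text
time: 22.47
tool_pos: [0.5744, -0.2408, 0.1555]
tool_rot: [0.006, -0.027, 1.0, -0.004]
contact_force: [-0.7, -0.1, 20.8]
gripper_width: 0.129
grasp_force: 62.6
```

Call:
move_arm(
  rows=[
    [0, 0.05, 0.1, 0, 0, 0, -1],
    [0, 0, 0.1, 0, 0, 0, -1],
    [0, 0, 0, 0, 0, 0, -1],
    [0, 0, 0, 0, 0, 0, -1],
    [0, 0, 0, 0, 0, 0, -1],
    [0, 0, 0, 0, 0, 0, -1],
    [0, 0, 0, 0, 0, 0, -1],
    [0, 0, 0, 0, 0, 0, -1],
  ],
)

```text
time: 23.13
tool_pos: [0.5745, -0.2407, 0.1555]
tool_rot: [0.006, -0.027, 1.0, -0.005]
contact_force: [-5.3, -0.7, 28.8]
gripper_width: 0.13
grasp_force: 63.8
```

```bash
python3 -c "
from h import *
go([.5745,-.2407,.1555],3.1)
print(manip.job_done())"
```

```text
t 23.1333 pos [ 0.5745 -0.2407  0.1555] turn [-0.58  0.64 -0.  ] shift cm [-0.  0.  0.] F [-5.3 -0.7 28.8] w 0.13 g 63.8
the job is handed in; nothing more can be done
None
```

I handed the job in at about 23 s, with the cassette lowered onto the rest strip, the wedge bound behind it, and the gripper still holding the wedge and pressing down at about 29 N. The judge returned no verdict. The cassette looked flush with the gasket in the last camera picture, but camera error (about 2 mm) is as large as the flushness tolerance.

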